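# Photograph the three sides of a bisque vase and stand it on the ware board

## Task

Pick up the three-sided terracotta vase that stands on the table and hold each of its sides in turn, still for a second, squarely in front of the camera: first the side with the round seal, then the ribbed side, then the plain side, each with the middle of the side at lens height directly above the cross on the station's white base. Then set the vase down gently, upright, in the empty wooden collar on the ware board and let go. Do not touch the photo station, do not tip the vase, and leave the other vase, the mugs and the jar where they are.

Things in the scene. Friction and masses are not known exactly. Their poses are not given: they have to be found in the camera images.
- vase_center (a point): Centre (half-way up, on the axis) of the vase to be photographed: unglazed terracotta, 155 mm tall, about 0.35 kg, loose, upright on the table: round foot, three-sided body, plain round neck of 30 mm diameter from 102 to 155 mm up, good to grip from above in any direction. z is up the axis; x is the outward normal of the seal side.
- seal_side (a point): Middle of the vase's side with a raised round seal (36 mm disc); a 10 mm bump on the shoulder marks this side from above. 30 mm from the axis and 53.5 mm above the foot (24 mm below vase_center). x is the side's outward normal, z up.
- ribbed_side (a point): Middle of the vase's side with three raised level ribs; one third of a turn counter-clockwise (seen from above) from the seal side; same distances. x is the side's outward normal, z up.
- plain_side (a point): Middle of the vase's bare side; one third of a turn clockwise (seen from above) from the seal side; same distances. x is the side's outward normal, z up.
- vase_foot (a point): Centre of the underside of the vase's round foot (64 mm diameter, 15 mm tall), on its axis, 77.5 mm below vase_center.
- vase: The same vase; origin at the centre of the underside of its foot, z up. Its three-sided body reaches from 15 to 102 mm up (flat sides to 92 mm, then a sloping shoulder); the sides are 76 mm wide and lie 30 mm from the axis, the blunted corners 49 mm.
- station: Photo station, fixed: white base board 240 x 160 x 10 mm (origin: centre of its underside), a column and a black camera with a white 90 mm ring light. The lens looks level along the station's -x, out over the free part of the base; its axis is 170 mm above the table, its front 26 mm from the origin towards +x. The column at the +x end is 260 mm high. z is up.
- focus (a point): Where the middle of a side must be held: on the lens axis, 170 mm above the table, 86 mm in front of the lens, straight above the black cross on the station's base (60 mm from its centre). x points from here into the lens (a side shown squarely has its outward normal along this x), z is up.
- collar_floor (a point): Centre of the floor of the empty wooden collar, 18 mm above the table: a ring of 96 mm outer and 74 mm inner diameter, 11 mm tall, fixed on the top of the ware board. z is up. The vase's foot stands inside it with 5 mm to spare all round; any turn will do.
- vase2_center (a point): Centre, half-way up, of an identical vase, already done, standing in the other collar of the ware board, about 160 mm from the empty one. Leave it.
- mug_a_center (a point): Centre of a terracotta mug with a handle, 82 mm across, 98 mm tall, upright. Leave it.
- mug_b_center (a point): Centre of another such mug. Leave it.
- glaze_jar_center (a point): Centre of a white lidded jar, 60 mm across, 75 mm tall. Leave it.
- ware_board: The plywood ware board, 360 x 160 x 18 mm, fixed; origin at the centre of its underside, x along its length.
- collar: The empty collar (the ring itself); origin at the centre of its underside.
Things that resemble listed ones, but are neither listed nor needed, are in the scene too. What is shaped like the vase but purple is not meant.

How it is judged:
By the outcome, as a careful person would: the job done as asked, in the order asked, and still so for the second after the job is handed in, with the robot touching nothing.
It also fails if it takes over 61 s, if anything falls off the work surface, if the arm or the gripper's body presses on something with over 40 N, if the wrist force passes 120 N, or if a joint passes its speed limit or range.

## Robot

A 7-joint arm with a two-finger parallel gripper is mounted at the origin on the work surface. World frame = base frame: x ahead of the robot, y to its left, z up, the work surface at z = 0. Lengths are in m, angles in degrees, forces in N, time in s.
With the tool pointing down it reaches from about 0.4 to 0.85 m from the base axis. Payload 4.5 kg.
Tool frame: the origin (TCP) lies at the very end of the fingers, on their centre line; the grasp point (between the pads) lies 19 mm behind it; z points along the fingers, y is the line along which they close (so a half turn about z gives the same grasp; the last joint's range is limited). The gripper opens to 88 mm and grips with 3 to 60 N. Pads are 18 mm wide; open, the fingers measure 123 mm over their backs; the gripper's body (75 mm by 187 mm) begins 45 mm behind the grasp point.
Start: joints at [-68.365, 39.483, -11.15, 89.685, 9.013, 51.709, -12.324], TCP at [0.211, 0.588, 0.217] pointing down, gripper open.
Joint ranges: [-172.22, 172.22], [-26.19, 119.32], [-84.43, 86.54], [7.71, 146.69], [-57.33, 237.33], [2.42, 119.75], [-152.13, 152.13]. Speed limits (degrees/s): [147.25, 147.25, 180, 180, 180, 180, 180].

## Interface

Orientations are given as [roll, pitch, yaw] about the fixed x, y, z axes, in that order (R = Rz(yaw) Ry(pitch) Rx(roll)).
In Python, from rig import manip gives the robot as it stands.
- The arm moves only by the tool jog_arm, never from a script. Its argument "series" is a list of rows, each a list of 3 entries, a list of its own where there are three numbers: the finger opening in mm, from 0 to 88.1, then the shift along the world's x, y, z in mm, then the turn, a rotation vector about the world's x, y, z in degrees. A call has 1 to 10 rows; each row shifts and turns the commanded pose from where the row before left it; what a row does not reach is not made up. A row lasts 1/8 s, in which the tool goes at most 62.5 mm and 10.7 degrees, less where a joint would pass 70% of its speed; a pose out of reach is approached as far as the arm can. A call is refused whole if a number of a shift passes 62.5 or a number of a turn 10.7, either way. A call with a gripper value outside its range is refused whole. The fingers move at their own pace and stop on an object; the grip force is fixed at half the most. Time passes only in rows, so rows that do not move let the fingers close. It gives the time, the measured TCP pose, the force, the opening and the grip force at its end, in the units of the state.
- manip.observe(): the state, without advancing time (a new reading comes with each control period).
- manip.capture(name): name is "scene" or "top" or "wrist"; returns a dict with "color" (384x512x3 uint8, blue, green, red), "intrinsics" (3x3 intrinsics, pixels), "extrinsics" (4x4, takes a point from camera to world coordinates); the wrist camera has in their place "T_tool_cam" (4x4, takes a point from camera to tool coordinates, whose origin is the TCP and whose axes are the flange's). Camera axes: x right, y up, looking along -z (the intrinsics and any distortion apply to the point x, -y, -z); pixel columns grow to the right and rows downward; lengths in m; the calibration is good to about 2 mm. A picture is of the moment at which its call begins: read the wrist's pose just before it. There is no depth.
- manip.hand_in(): hands the job in; it is judged then, once.
Trained networks look in a picture, given as the dict that the camera call returned (one of the last four; its "shot" number tells which), for a name from the list of things; names that differ only in an ending like _2 or _b are one class to them, and where a whole thing is asked for, a point or a joint stands for the part that bears it (a point fixed in the world has none). Each returns a list of dicts, best first, with "p" (0 to 1); they miss things now and then, are a little off and sometimes report something else, mostly with a low value. They report only what shows in the picture. A call takes as long as a camera call. They do not tell look-alikes from the thing itself.
- manip.boxes_of(query, picture): "extent" ([left, top, right, bottom] in pixels, round what is visible of it).
- manip.cut_out(query, picture): "mask" (384x512 bool, what is visible of it) and "extent" ([left, top, right, bottom] in pixels, round what is visible of it).
- manip.landmark_of(query, picture): "pixel" ([column, row] in pixels: a listed point, or the origin of a listed thing).
The state is a dict: "clock": time; "joint_pos": joint angles; "qvel": joint speeds; "tau": joint torques, N m; "ee_pos": TCP position; "tcp_rot": TCP orientation; "contact_force": force on the tool from outside, world axes, zero at the start; "torque": the same for the moment, N m; "finger_gap": finger opening in m; "gripper_force": force on a finger pad.
Only numpy, scipy, OpenCV 4.12 (cv2) and the standard library are available. Lean on these libraries where they do the work, as an engineer would, in place of code of your own. Each camera call takes 0.05 s, during which the arm holds its last target. There are 200 camera calls.

## Working session

There is one attempt and no reset: what is moved stays moved. The work goes in short steps, Python scripts to look and compute and a tool call to move; the robot and the scene stay as the last step left them, time stands still between calls to the robot, and variables do not carry over. Pictures are saved under pics/ and viewed, at most 10 in all, crops included, and the job is handed in when it is done.

Besides the shell and the picture viewer there is one more tool, called as name([rows], argument=value, ...), one row to a line, values as JSON. jog_arm: Moves the arm, as the interface text tells. Its arguments: {"type":"object","properties":{"series":{"type":"array","items":{"type":"array"}}},"required":["series"]}

```bash
mkdir -p pics; ls; cat > h.py <<'E'
import numpy as np, cv2
from rig import manip
def px(T,K,p):
    c=np.linalg.inv(T)@np.r_[p,1]; return K[0,0]*c[0]/-c[2]+K[0,2], K[1,1]*-c[1]/-c[2]+K[1,2]
def ray(T,K,uv):
    d=np.array([(uv[0]-K[0,2])/K[0,0],-(uv[1]-K[1,2])/K[1,1],-1]); d=T[:3,:3]@d; return T[:3,3],d/np.linalg.norm(d)
def onz(T,K,uv,z):
    o,d=ray(T,K,uv); return o+d*(z-o[2])/d[2]
def tri(rs):
    A=np.zeros((3,3));b=np.zeros(3)
    for o,d in rs:
        P=np.eye(3)-np.outer(d,d);A+=P;b+=P@o
    p=np.linalg.solve(A,b); return p,[np.linalg.norm((np.eye(3)-np.outer(d,d))@(p-o))*1000 for o,d in rs]
E
cat > a.py <<'E'
from h import *
print(manip.observe())
for n in ("scene","top"):
    c=manip.capture(n); cv2.imwrite(f"pics/{n}0.png",c["color"])
    T=np.array(c["extrinsics"]);K=np.array(c["intrinsics"]); print(n,[k for k in c],T[:3,3].round(3),K[0,0])
    for q,z in (("vase_center",.0775),("seal_side",.0535),("ribbed_side",.0535),("plain_side",.0535),("vase_foot",0),("station",0),("focus",.17),("collar_floor",.018),("vase2_center",.0955),("mug_a_center",.049),("glaze_jar_center",.0375),("ware_board",0)):
        print(q,[(round(r["p"],2),np.round(r["pixel"],1).tolist(),onz(T,K,r["pixel"],z).round(3).tolist()) for r in manip.landmark_of(q,c)][:4])
E
python3 a.py
```

```text
pics
{'clock': 0.0, 'joint_pos': array([-68.36491363,  39.53382983, -11.14588818,  89.74231724,
         9.01413982,  51.7106672 , -12.32482489]), 'qvel': array([ 0.02545902,  0.05122183,  0.03025988,  0.03972984,  0.07259983,
       -0.01030054, -0.05318637]), 'tau': array([ 9.30068527e-04, -5.27570450e+01, -1.26661364e+00, -1.53426594e+01,
       -5.26714220e-02,  6.46336761e-03,  1.61907756e-04]), 'ee_pos': array([0.21049436, 0.58778941, 0.21631539]), 'tcp_rot': array([-1.79895617e+02,  8.11311773e-03,  1.60307289e+02]), 'contact_force': array([ 0.74816411,  0.22380634, -0.29077647]), 'torque': array([-0.01642986,  0.03958002,  0.00510774]), 'gripper_force': 0.0, 'finger_gap': 0.08808236683488402}
scene ['color', 'intrinsics', 'extrinsics', 'shot'] [1.105 1.049 0.881] 454.2126956937453
vase_center [(0.92, [389.1, 285.1], [0.441, 0.557, 0.078]), (0.78, [360.7, 199.5], [0.26, 0.256, 0.078]), (0.69, [255.8, 192.1], [0.509, 0.054, 0.078]), (0.66, [128.3, 166.8], [0.797, -0.303, 0.078])]
seal_side [(0.76, [135.7, 168.1], [0.769, -0.321, 0.053]), (0.65, [354.1, 201.2], [0.258, 0.228, 0.
[... 1898 characters left out ...]
54]), (0.72, [136.4, 200.5], [0.471, 0.527, 0.054]), (0.61, [272.5, 195.8], [0.487, 0.076, 0.054])]
vase_foot [(0.93, [388.4, 109.7], [0.793, -0.327, 0.0]), (0.88, [136.1, 209.3], [0.445, 0.542, 0.0]), (0.68, [280.5, 201.2], [0.474, 0.048, 0.0]), (0.66, [219.1, 270.2], [0.24, 0.256, 0.0])]
station [(0.72, [384.5, 161.3], [0.611, -0.309, -0.0])]
focus [(0.59, [375.2, 149.8], [0.62, -0.237, 0.17])]
collar_floor [(0.61, [220.0, 203.1], [0.465, 0.253, 0.018])]
vase2_center [(0.68, [205.7, 154.9], [0.617, 0.294, 0.095])]
mug_a_center [(0.68, [294.7, 127.0], [0.72, 0.002, 0.049])]
glaze_jar_center [(0.8, [277.5, 233.4], [0.364, 0.06, 0.038])]
ware_board [(0.9, [215.3, 179.4], [0.548, 0.272, 0.0])]
```

View pics/scene0.png

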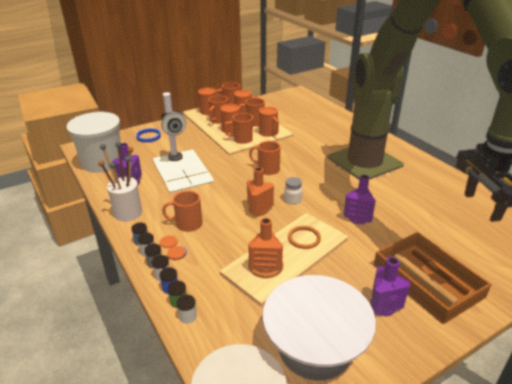

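View pics/top0.png

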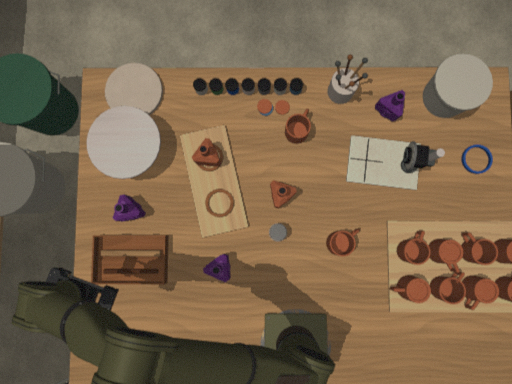

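The scene picture shows the terracotta target at about (260,192), the purple look-alikes at (390,287), (360,203) and (127,163), the station at (180,150) and the empty collar at (305,238). In the top view the target is at (282,193), the cross at about (366,160), the collar at (220,202), and the station camera is to the right, so station +x is roughly world -y. I'll move above the vase for a closer look.

jog_arm([
  [88,[20,-40,30],[0,0,0]],
  [88,[30,-60,30],[0,0,0]],
  [88,[30,-60,30],[0,0,0]],
  [88,[30,-60,10],[0,0,0]],
  [88,[30,-60,0],[0,0,0]],
  [88,[30,-60,0],[0,0,0]],
  [88,[30,-60,0],[0,0,0]],
  [88,[30,-60,0],[0,0,0]],
  [88,[25,-50,0],[0,0,0]],
  [88,[15,-30,0],[0,0,0]],
])

```text
clock: 2.55
ee_pos: [0.4621, 0.0843, 0.3076]
tcp_rot: [-180.0, 0.1, 160.1]
contact_force: [-0.3, 0.2, 1.2]
finger_gap: 0.0882
gripper_force: 0.0
```

```bash
cat > b.py <<'E'
from h import *
from scipy.spatial.transform import Rotation as R
s=manip.observe(); c=manip.capture("wrist")
print(s["clock"],s["ee_pos"],s["tcp_rot"],s["joint_pos"].round(1))
Tt=np.eye(4);Tt[:3,:3]=R.from_euler("xyz",s["tcp_rot"],degrees=True).as_matrix();Tt[:3,3]=s["ee_pos"]
T=Tt@np.array(c["T_tool_cam"]);K=np.array(c["intrinsics"]);print([k for k in c],T[:3,3].round(3))
for q,z in (("vase_center",.0775),("seal_side",.0535),("ribbed_side",.0535),("plain_side",.0535),("vase_foot",0)):
    print(q,[(round(r["p"],2),np.round(r["pixel"],1).tolist(),onz(T,K,r["pixel"],z).round(3).tolist()) for r in manip.landmark_of(q,c)][:3])
t=cv2.imread("pics/top0.png")
A=cv2.resize(t[125:197,340:450],None,fx=5,fy=5,interpolation=cv2.INTER_CUBIC)[:360,:550]
cv2.imwrite("pics/w1.png",c["color"]);cv2.imwrite("pics/st.png",A)
np.savez("w1.npz",T=T,K=K)
E
python3 b.py
```

```text
2.55 [0.46214672 0.08431083 0.3075683 ] [-1.79974197e+02  5.45686889e-02  1.60078917e+02] [ -9.2  21.   -9.7 108.1   4.5  51.2  49. ]
['color', 'intrinsics', 'T_tool_cam', 'shot'] [0.385 0.112 0.476]
vase_center [(0.87, [241.1, 187.0], [0.496, 0.049, 0.078])]
seal_side [(0.7, [223.6, 173.9], [0.475, 0.029, 0.053]), (0.63, [115.2, 378.4], [0.768, -0.303, 0.053])]
ribbed_side []
plain_side [(0.57, [262.5, 176.4], [0.498, 0.08, 0.053]), (0.51, [216.7, 95.9], [0.373, 0.06, 0.053])]
vase_foot [(0.82, [243.7, 174.0], [0.498, 0.049, 0.0]), (0.62, [127.0, 366.7], [0.797, -0.318, -0.0]), (0.39, [242.5, 187.8], [0.519, 0.038, 0.0])]
```

View pics/w1.png

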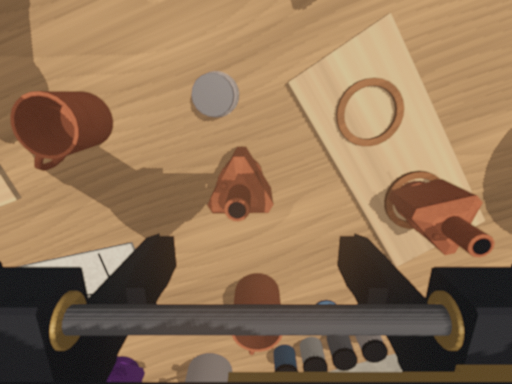

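View pics/st.png

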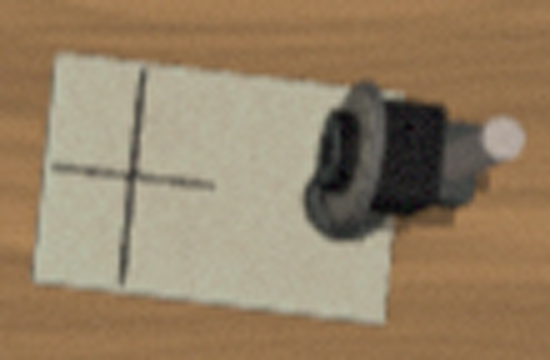

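The wrist picture shows the target's neck mouth at (236,209), its corners at (241,148), (210,212) and (271,210), and the collar ring at (370,112). The station crop shows the cross at (132,177) and the base's long edge tilted about 6.7°. Next I'll fit the vase pose to masks from all three cameras and work out the station frame.

```bash
cat > fit.py <<'E'
from h import *
from scipy.spatial.transform import Rotation as R
from scipy.optimize import minimize
a=np.radians(np.arange(0,360,15)); ring=lambda r,z:np.c_[r*np.cos(a),r*np.sin(a),0*a+z]
hx=np.radians([120*k+s*51.7 for k in range(3) for s in(-1,1)]); hexa=lambda r,z:np.c_[r*np.cos(hx),r*np.sin(hx),0*hx+z]
PIECES=[np.r_[ring(.032,0),ring(.032,.015)],np.r_[hexa(.0485,.015),hexa(.0485,.092)],np.r_[hexa(.0485,.092),ring(.017,.102)],np.r_[ring(.015,.1),ring(.015,.155)]]
def view(n):
    s=manip.observe(); c=manip.capture(n); K=np.array(c["intrinsics"])
    if n=="wrist":
        Tt=np.eye(4);Tt[:3,:3]=R.from_euler("xyz",s["tcp_rot"],degrees=True).as_matrix();Tt[:3,3]=s["ee_pos"];T=Tt@np.array(c["T_tool_cam"])
    else: T=np.array(c["extrinsics"])
    return c,T,K
def sil(T,K,x,y,z,yaw):
    m=np.zeros((768*2,1024*2),np.uint8); cs,sn=np.cos(yaw),np.sin(yaw)
    for P in PIECES:
        W=np.c_[x+cs*P[:,0]-sn*P[:,1],y+sn*P[:,0]+cs*P[:,1],z+P[:,2]]
        uv=np.array([px(T,K,w) for w in W])
        cv2.fillConvexPoly(m,cv2.convexHull(np.round((uv+.5)*4).astype(np.int32)),255)
    return cv2.resize(m,(512,384),interpolation=cv2.INTER_AREA)/255.
def cut(c,T,K,q,p0):
    u=px(T,K,p0); L=[r for r in manip.cut_out(q,c) if r["extent"][0]-3<u[0]<r["extent"][2]+3 and r["extent"][1]-3<u[1]<r["extent"][3]+3]
    return L[0]["mask"].astype(float) if L else None
def fit(vs,p0,z):
    f=lambda p:sum(np.abs(sil(T,K,p[0],p[1],z,p[2])-m).sum()/m.sum() for T,K,m in vs)
    best=None
    for d in (-12,0,12):
        s=np.array([[0,0,0],[.008,0,0],[0,.008,0],[0,0,.2]])+np.r_[p0[:2],p0[2]+np.radians(d)]
        r=minimize(f,s[0],method="Nelder-Mead",options=dict(initial_simplex=s,xatol=2e-4,fatol=1e-4,maxiter=150))
        if best is None or r.fun<best.fun: best=r
    return best
E
cat > c.py <<'E'
from fit import *
vs=[]
for n in("scene","top","wrist"):
    c,T,K=view(n); m=cut(c,T,K,"vase",[.487,.049,.0775])
    if n=="top": Tt,Kt=T,K
    if n=="wrist": print("mouth",onz(T,K,(236.5,209),.155).round(4))
    L=manip.landmark_of("collar_floor",c); print(n,"collar",[(round(r["p"],2),onz(T,K,r["pixel"],.018).round(4).tolist()) for r in L])
    if m is None: print("none",n);continue
    vs.append((T,K,m)); r=fit(vs[-1:],[.487,.049,np.radians(-130)],0); print(n,r.fun,r.x[:2].round(4),np.degrees(r.x[2]))
r=fit(vs,[.487,.049,np.radians(-130)],0);print("all",r.fun,r.x[:2].round(4),np.degrees(r.x[2]))
f=lambda u:onz(Tt,Kt,((u[0]+.5)/5-.5+340,(u[1]+.5)/5-.5+125),.01)
g=lambda p,q:np.degrees(np.arctan2(*(f(q)-f(p))[1::-1]))
print("cross",f((132,177)),"dirs",g((52,167),(214,186)),g((33,282),(385,323)),g((122,285),(143,68))-90)
C=[f((55,52)),f((33,282)),f((385,323))]; print(np.array(C).round(4))
E
python3 c.py
```

```text
scene collar [(0.84, [0.4757, 0.2673, 0.018]), (0.61, [0.4575, 0.0269, 0.018])]
scene 0.050782732447817835 [0.4969 0.0475] -139.22353697317942
top collar [(0.67, [0.4702, 0.2615, 0.018])]
none top
mouth [0.4955 0.0513 0.155 ]
wrist collar []
wrist 0.04474453854174614 [0.4969 0.0474] -139.378385206111
all 0.09567972276982421 [0.497  0.0477] -139.7067007144324
cross [ 0.61426011 -0.24325393  0.01      ] dirs -96.7885738595405 -96.66624095566328 -96.62768654598851
[[ 0.7011 -0.1923  0.01  ]
 [ 0.542  -0.1746  0.01  ]
 [ 0.5143 -0.412   0.01  ]]
```

jog_arm([
  [88,[17,-18,-10],[0,0,0]],
  [88,[18,-19,-30],[0,0,0]],
  [88,[0,0,-40],[0,0,0]],
  [88,[0,0,-45],[0,0,0]],
  [88,[0,0,-40],[0,0,0]],
  [88,[0,0,-25],[0,0,0]],
  [88,[0,0,-6],[0,0,0]],
  [88,[0,0,0],[0,0,0]],
])

```text
clock: 4.3
ee_pos: [0.4965, 0.0506, 0.1117]
tcp_rot: [180.0, 0.0, 160.3]
contact_force: [-0.4, 0.3, -0.6]
finger_gap: 0.088
gripper_force: 0.0
```

jog_arm([
  [60,[0,0,0],[0,0,0]],
  [30,[0,0,0],[0,0,0]],
  [15,[0,0,0],[0,0,0]],
  [15,[0,0,0],[0,0,0]],
  [15,[0,0,0],[0,0,0]],
  [15,[0,0,0],[0,0,0]],
  [15,[0,0,0],[0,0,0]],
  [15,[0,0,0],[0,0,0]],
])

```text
clock: 5.3
ee_pos: [0.496, 0.0501, 0.1113]
tcp_rot: [-180.0, -0.0, 160.3]
contact_force: [0.1, -0.6, 0.1]
finger_gap: 0.0288
gripper_force: 30.0
```

jog_arm([
  [15,[0,0,5],[0,0,0]],
  [15,[0,0,20],[0,0,0]],
  [15,[0,0,35],[0,0,0]],
  [15,[0,0,35],[0,0,0]],
  [15,[10,-10,25],[0,0,8]],
  [15,[25,-30,5],[0,0,10]],
  [15,[30,-40,0],[0,0,10]],
  [15,[25,-30,0],[0,0,10]],
  [15,[10,-10,0],[0,0,5]],
  [15,[0,0,0],[0,0,0]],
])

```text
clock: 6.55
ee_pos: [0.596, -0.0706, 0.2357]
tcp_rot: [180.0, -0.1, -156.9]
contact_force: [-0.0, 1.1, -3.8]
finger_gap: 0.0291
gripper_force: 30.0
```

jog_arm([
  [15,[0,0,0],[0,0,0]],
  [15,[0,0,0],[0,0,0]],
])

```text
clock: 6.8
ee_pos: [0.5955, -0.0682, 0.2365]
tcp_rot: [180.0, -0.0, -156.6]
contact_force: [-0.1, 0.3, -2.9]
finger_gap: 0.0293
gripper_force: 30.0
```

```bash
cat > d.py <<'E'
from fit import *
import sys
yaw=float(sys.argv[1]); s=manip.observe(); e=s["ee_pos"]; z=e[2]-.1113
print(e.round(4),s["tcp_rot"].round(2),s["joint_pos"].round(1),s["contact_force"].round(1),s["clock"])
vs=[]
for n in("scene","top"):
    c,T,K=view(n); cv2.imwrite(f"pics/{n}_{int(s['clock']*100)}.png",c["color"]); m=cut(c,T,K,"vase",[e[0],e[1],z+.06])
    if m is None: print("none",n);continue
    # only the body below the hand
    vs.append((T,K,m)); r=fit(vs[-1:],[e[0],e[1],np.radians(yaw)],z); print(n,r.fun,r.x.round(4)[:2],np.degrees(r.x[2]))
    L=manip.landmark_of("vase_foot",c); print([(round(r["p"],2),onz(T,K,r["pixel"],z).round(4).tolist()) for r in L][:4])
E
python3 d.py -96.7; ls pics
```

```text
[ 0.5955 -0.0682  0.2365] [ 1.7997e+02 -2.0000e-02 -1.5663e+02] [ 14.6  37.2 -21.9  92.6  16.3  53.4 100.4] [-0.1  0.3 -2.9] 6.8
scene 0.07576517227307175 [ 0.5972 -0.0694] -95.06025133069508
[(0.91, [0.8364, -0.1385, 0.1252]), (0.83, [0.3634, 0.36, 0.1252]), (0.65, [0.5971, -0.0846, 0.1252]), (0.65, [0.5467, 0.6227, 0.1252])]
top 2.5157289002557546 [ 0.5967 -0.0672] -96.99722298888308
[(0.81, [0.7638, -0.2945, 0.1252]), (0.79, [0.4317, 0.5085, 0.1252]), (0.67, [0.2505, 0.2391, 0.1252]), (0.6, [0.5892, -0.0664, 0.1252])]
scene0.png
scene_680.png
st.png
top0.png
top_680.png
w1.png
```

jog_arm([
  [15,[3,-15,0],[0,0,0]],
  [15,[5,-35,-2],[0,0,0]],
  [15,[5,-40,-3],[0,0,0]],
  [15,[5,-35,-3],[0,0,0]],
  [15,[4,-17,-1],[0,0,0]],
  [15,[0,-3,0],[0,0,0]],
  [15,[0,0,0],[0,0,0]],
  [15,[0,0,0],[0,0,0]],
  [15,[0,0,0],[0,0,0]],
])

```text
clock: 8.22
ee_pos: [0.6183, -0.2132, 0.2276]
tcp_rot: [180.0, 0.0, -156.6]
contact_force: [0.7, 0.6, -3.7]
finger_gap: 0.0292
gripper_force: 30.0
```

```bash
python3 d.py -96.7; python3 -c "
import cv2,numpy as np
a=cv2.imread('pics/scene_680.png')[120:200,180:260]
import glob
f=sorted(glob.glob('pics/scene_*'),key=lambda s:int(s[11:-4]))[-1];g=f.replace('scene','top')
A=cv2.resize(cv2.imread(f)[70:190,110:240],(520,480));B=cv2.resize(cv2.imread(g)[110:210,330:400],(280,400))
o=np.zeros((480,800,3),np.uint8);o[:,:520]=A;o[:400,520:]=B;cv2.imwrite('pics/p1.png',o)"
```

```text
[ 0.6183 -0.2132  0.2276] [ 1.7998e+02  2.0000e-02 -1.5659e+02] [ 26.4  42.1 -21.9  83.2  17.1  58.  113.9] [ 0.7  0.6 -3.7] 8.225
scene 0.07996412702295055 [ 0.6206 -0.2144] -101.61615482782427
[(0.84, [0.3593, 0.3607, 0.1163]), (0.71, [0.8318, -0.1501, 0.1163]), (0.7, [0.6179, -0.2233, 0.1163]), (0.65, [0.5324, 0.6139, 0.1163])]
top 3.285924815786187 [ 0.6118 -0.2017] -77.59084258609377
[(0.74, [0.765, -0.2927, 0.1163]), (0.73, [0.6093, -0.2078, 0.1163]), (0.58, [0.4391, 0.5087, 0.1163])]
```

View pics/p1.png

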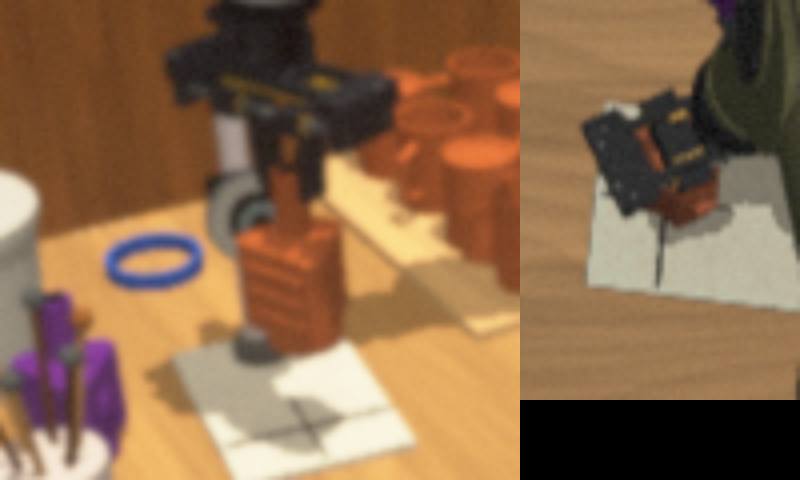

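The picture shows the ribbed side facing left, towards world +x, and the seal side facing the lens, with the vase above the cross. That's the expected arrangement. I'll trim it by 2 mm and hold.

jog_arm([
  [15,[-2,-1,0],[0,0,-0.3]],
  [15,[0,0,0],[0,0,0]],
  [15,[0,0,0],[0,0,0]],
  [15,[0,0,0],[0,0,0]],
  [15,[0,0,0],[0,0,0]],
  [15,[0,0,0],[0,0,0]],
  [15,[0,0,0],[0,0,0]],
  [15,[0,0,0],[0,0,0]],
  [15,[0,0,0],[0,0,0]],
  [15,[0,0,0],[0,0,0]],
])

```text
clock: 9.78
ee_pos: [0.6161, -0.2155, 0.2274]
tcp_rot: [180.0, -0.0, -157.0]
contact_force: [-0.1, -0.5, -3.3]
finger_gap: 0.0293
gripper_force: 30.0
```

jog_arm([
  [15,[0,0,0],[0,0,0]],
  [15,[0,0,0],[0,0,0]],
  [15,[0,0,0],[0,0,0]],
  [15,[0,0,0],[0,0,0]],
  [15,[0,0,0],[0,0,0]],
])

```text
clock: 10.4
ee_pos: [0.6161, -0.2155, 0.2274]
tcp_rot: [180.0, -0.0, -157.0]
contact_force: [0.7, 0.0, -4.0]
finger_gap: 0.0289
gripper_force: 30.0
```

jog_arm([
  [15,[0,0,0],[0,0,-5]],
  [15,[0,0,0],[0,0,-10]],
  [15,[0,0,0],[0,0,-10]],
  [15,[0,0,0],[0,0,-10]],
  [15,[0,0,0],[0,0,-10]],
  [15,[0,0,0],[0,0,-10]],
  [15,[0,0,0],[0,0,-10]],
  [15,[0,0,0],[0,0,-10]],
  [15,[0,0,0],[0,0,-10]],
  [15,[0,0,0],[0,0,-10]],
])

```text
clock: 11.65
ee_pos: [0.6163, -0.215, 0.2274]
tcp_rot: [180.0, -0.0, 107.7]
contact_force: [-0.7, 0.2, -2.5]
finger_gap: 0.0291
gripper_force: 30.0
```

jog_arm([
  [15,[0,0,0],[0,0,-10]],
  [15,[0,0,0],[0,0,-10]],
  [15,[1,1,0],[0,0,-5]],
  [15,[1,1,0],[0,0,0]],
  [15,[0,0,0],[0,0,0]],
  [15,[0,0,0],[0,0,0]],
])

```text
clock: 12.4
ee_pos: [0.6181, -0.2135, 0.2274]
tcp_rot: [180.0, -0.0, 83.0]
contact_force: [1.2, 0.3, -3.7]
finger_gap: 0.0289
gripper_force: 30.0
```

```bash
python3 d.py 23.3
```

```text
[ 0.6181 -0.2135  0.2274] [ 1.7999e+02 -1.0000e-02  8.3050e+01] [ 8.7 41.6 12.2 84.3 -9.9 55.2 16.6] [ 1.2  0.3 -3.7] 12.4
scene 0.04346911107064085 [ 0.6168 -0.2162] 24.702710445674526
[(0.9, [0.3615, 0.3615, 0.1161]), (0.81, [0.8349, -0.1375, 0.1161]), (0.63, [0.5268, 0.6112, 0.1161]), (0.6, [0.6082, -0.221, 0.1161])]
top 1.214222222222222 [ 0.6124 -0.1881] 46.09310579403057
[(0.7, [0.4366, 0.5033, 0.1161]), (0.69, [0.2622, 0.2395, 0.1161]), (0.54, [0.609, -0.2104, 0.1161])]
```

jog_arm([
  [15,[0,2,0],[0,0,0]],
  [15,[0,0,0],[0,0,0]],
  [15,[0,0,0],[0,0,0]],
  [15,[0,0,0],[0,0,0]],
  [15,[0,0,0],[0,0,0]],
  [15,[0,0,0],[0,0,0]],
  [15,[0,0,0],[0,0,0]],
  [15,[0,0,0],[0,0,0]],
  [15,[0,0,0],[0,0,0]],
  [15,[0,0,0],[0,0,0]],
])

```text
clock: 13.95
ee_pos: [0.6181, -0.2115, 0.2274]
tcp_rot: [180.0, -0.0, 83.0]
contact_force: [0.2, 0.6, -3.6]
finger_gap: 0.0294
gripper_force: 30.0
```

jog_arm([
  [15,[0,0,0],[0,0,0]],
  [15,[0,0,0],[0,0,0]],
  [15,[0,0,0],[0,0,0]],
  [15,[0,0,0],[0,0,0]],
])

```text
clock: 14.45
ee_pos: [0.6182, -0.2115, 0.2274]
tcp_rot: [180.0, -0.0, 83.0]
contact_force: [1.2, -0.4, -3.8]
finger_gap: 0.0293
gripper_force: 30.0
```

jog_arm([
  [15,[0,0,0],[0,0,-5]],
  [15,[0,0,0],[0,0,-10]],
  [15,[0,0,0],[0,0,-10]],
  [15,[0,0,0],[0,0,-10]],
  [15,[0,0,0],[0,0,-10]],
  [15,[0,0,0],[0,0,-10]],
  [15,[0,0,0],[0,0,-10]],
  [15,[0,0,0],[0,0,-10]],
  [15,[0,0,0],[0,0,-10]],
  [15,[0,0,0],[0,0,-10]],
])

```text
clock: 15.7
ee_pos: [0.6183, -0.2111, 0.2274]
tcp_rot: [-180.0, -0.0, -12.3]
contact_force: [-0.7, -0.2, -3.7]
finger_gap: 0.0292
gripper_force: 30.0
```

jog_arm([
  [15,[0,0,0],[0,0,-10]],
  [15,[0,0,0],[0,0,-10]],
  [15,[1,-2,0],[0,0,-5]],
  [15,[0,-1,0],[0,0,0]],
  [15,[0,0,0],[0,0,0]],
  [15,[0,0,0],[0,0,0]],
  [15,[0,0,0],[0,0,0]],
])

```text
clock: 16.58
ee_pos: [0.6191, -0.2144, 0.2275]
tcp_rot: [-180.0, 0.0, -37.0]
contact_force: [-0.5, -0.3, -3.9]
finger_gap: 0.0292
gripper_force: 30.0
```

```bash
python3 d.py 143.3
```

```text
[ 0.6191 -0.2144  0.2275] [-179.99    0.    -36.97] [ -6.8  48.7  46.3  85.  -37.7  62.7 -79.6] [-0.5 -0.3 -3.9] 16.575
scene 0.11956397771636619 [ 0.6181 -0.2112] 147.52551192991686
[(0.88, [0.8336, -0.145, 0.1162]), (0.84, [0.6083, -0.2193, 0.1162]), (0.76, [0.3567, 0.3562, 0.1162]), (0.7, [0.5357, 0.6222, 0.1162])]
none top
```

jog_arm([
  [15,[0,0,0],[0,0,0]],
  [15,[0,0,0],[0,0,0]],
  [15,[0,0,0],[0,0,0]],
  [15,[0,0,0],[0,0,0]],
  [15,[0,0,0],[0,0,0]],
  [15,[0,0,0],[0,0,0]],
  [15,[0,0,0],[0,0,0]],
  [15,[0,0,0],[0,0,0]],
  [15,[0,0,0],[0,0,0]],
  [15,[0,0,0],[0,0,0]],
])

```text
clock: 18.08
ee_pos: [0.6191, -0.2145, 0.2274]
tcp_rot: [180.0, 0.0, -37.0]
contact_force: [0.3, 0.0, -3.3]
finger_gap: 0.0289
gripper_force: 30.0
```

jog_arm([
  [15,[0,0,0],[0,0,0]],
  [15,[0,0,0],[0,0,0]],
  [15,[0,0,0],[0,0,0]],
  [15,[0,0,0],[0,0,0]],
])

```text
clock: 18.58
ee_pos: [0.6191, -0.2145, 0.2274]
tcp_rot: [180.0, -0.0, -37.0]
contact_force: [-0.8, 0.1, -2.5]
finger_gap: 0.0292
gripper_force: 30.0
```

jog_arm([
  [15,[0,10,5],[0,0,3]],
  [15,[-5,30,10],[0,0,8]],
  [15,[-10,40,10],[0,0,10]],
  [15,[-15,50,10],[0,0,10]],
  [15,[-20,55,10],[0,0,10]],
  [15,[-20,55,10],[0,0,10]],
  [15,[-20,55,5],[0,0,10]],
  [15,[-15,40,0],[0,0,10]],
  [15,[-10,20,0],[0,0,10]],
  [15,[0,0,0],[0,0,10]],
])

```text
clock: 19.82
ee_pos: [0.5028, 0.1437, 0.2878]
tcp_rot: [-179.9, -0.1, 54.7]
contact_force: [0.4, -1.1, -3.6]
finger_gap: 0.0291
gripper_force: 30.0
```

```bash
cat > e.py <<'E'
from fit import *
def rg(T,K,x,y):
    m=np.zeros((1536,2048),np.uint8)
    H=lambda r,zs:cv2.convexHull(np.round((np.array([px(T,K,p+[x,y,0]) for z in zs for p in ring(r,z)])+.5)*4).astype(np.int32))
    cv2.fillConvexPoly(m,H(.048,(.018,.029)),255)
    a,b=np.zeros_like(m),np.zeros_like(m); cv2.fillConvexPoly(a,H(.037,(.018,)),255);cv2.fillConvexPoly(b,H(.037,(.029,)),255)
    m[(a>0)&(b>0)]=0
    return cv2.resize(m,(512,384),interpolation=cv2.INTER_AREA)/255.
s=manip.observe();print(s["ee_pos"].round(4),s["tcp_rot"].round(1),s["joint_pos"].round(1),s["clock"])
for n in("scene","top","wrist"):
    c,T,K=view(n); cv2.imwrite(f"pics/{n}_e.png",c["color"]); m=cut(c,T,K,"collar",[.472,.265,.02])
    if m is None: print(n,"none");continue
    q=np.array([[0,0],[.008,0],[0,.008]])+[.472,.265]
    r=minimize(lambda p:np.abs(rg(T,K,*p)-m).sum()/m.sum(),q[0],method="Nelder-Mead",options=dict(initial_simplex=q)); print(n,r.fun,r.x.round(4))
E
python3 e.py
```

```text
[0.5028 0.1437 0.2878] [-1.799e+02 -1.000e-01  5.470e+01] [-38.1  28.7  27.4 103.  -16.4  52.2 -38.7] 19.825
scene 0.22141153197183916 [0.4684 0.2549]
top 0.8148347338935574 [0.469  0.2556]
wrist 0.10180206990047284 [0.4684 0.2547]
```

jog_arm([
  [15,[-7,20,-5],[0,0,0]],
  [15,[-9,33,-15],[0,0,0]],
  [15,[-9,33,-25],[0,0,0]],
  [15,[-7,20,-30],[0,0,0]],
  [15,[-2,6,-30],[0,0,0]],
  [15,[0,0,-18],[0,0,0]],
  [15,[0,0,-5],[0,0,0]],
  [15,[0,0,0],[0,0,0]],
  [15,[0,0,0],[0,0,0]],
])

```text
clock: 21.25
ee_pos: [0.4709, 0.2526, 0.1602]
tcp_rot: [179.9, -0.1, 54.0]
contact_force: [0.6, 0.2, -2.6]
finger_gap: 0.0293
gripper_force: 30.0
```

```bash
python3 d.py 235; python3 - <<'E'
from fit import *
c=cv2.imread(sorted(__import__('glob').glob('pics/scene_2*'))[-1]); cv2.imwrite("pics/pl.png",cv2.resize(c[150:290,220:380],None,fx=4,fy=4,interpolation=cv2.INTER_CUBIC))
E
```

```text
[0.4709 0.2526 0.1602] [ 1.7994e+02 -9.0000e-02  5.3960e+01] [-46.1  39.3  21.6 109.8 -23.8  35.2 -45.2] [ 0.6  0.2 -2.6] 21.25
scene 0.041060767343916324 [0.47   0.2503] 231.24738200782346
[(0.92, [0.4827, 0.5808, 0.0489]), (0.89, [0.2818, 0.2918, 0.0489]), (0.68, [0.8082, -0.2555, 0.0489]), (0.63, [0.4613, 0.2469, 0.0489])]
none top
```

View pics/pl.png

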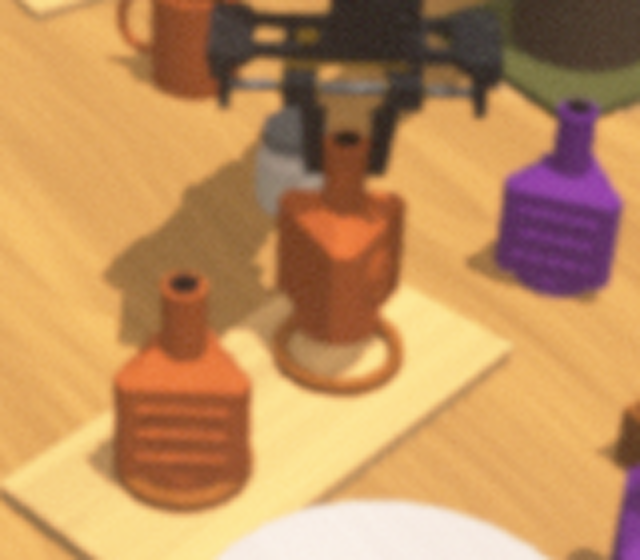

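The crop shows the vase just above the empty collar, with the foot about 4 mm short of centre in +y. I'll correct that and lower it.

jog_arm([
  [15,[-1.5,4.5,0],[0,0,0]],
  [15,[0,0,-4],[0,0,0]],
  [15,[0,0,-7],[0,0,0]],
  [15,[0,0,-7],[0,0,0]],
  [15,[0,0,-5],[0,0,0]],
  [15,[0,0,-3],[0,0,0]],
  [15,[0,0,-2],[0,0,0]],
  [15,[0,0,0],[0,0,0]],
])

```text
clock: 22.5
ee_pos: [0.4687, 0.257, 0.1313]
tcp_rot: [180.0, 0.0, 54.0]
contact_force: [-0.8, -0.4, -3.0]
finger_gap: 0.0296
gripper_force: 30.0
```

jog_arm([
  [15,[0,0,-1],[0,0,0]],
  [15,[0,0,-1],[0,0,0]],
  [15,[0,0,0],[0,0,0]],
])

```text
clock: 22.88
ee_pos: [0.4687, 0.257, 0.1294]
tcp_rot: [180.0, -0.0, 54.0]
contact_force: [0.7, -0.0, -3.3]
finger_gap: 0.029
gripper_force: 30.0
```

jog_arm([
  [15,[0,0,-0.5],[0,0,0]],
  [15,[0,0,0],[0,0,0]],
])

```text
clock: 23.12
ee_pos: [0.4688, 0.2572, 0.1293]
tcp_rot: [180.0, -0.0, 54.0]
contact_force: [-1.0, -0.2, 1.9]
finger_gap: 0.029
gripper_force: 30.0
```

jog_arm([
  [15,[0,0,-0.5],[0,0,0]],
  [15,[0,0,0],[0,0,0]],
])

```text
clock: 23.38
ee_pos: [0.4689, 0.2574, 0.1293]
tcp_rot: [180.0, -0.1, 54.0]
contact_force: [-1.9, 0.0, 7.6]
finger_gap: 0.0294
gripper_force: 30.0
```

jog_arm([
  [32,[0,0,0.5],[0,0,0]],
  [40,[0,0,0],[0,0,0]],
  [60,[0,0,0],[0,0,0]],
  [70,[0,0,0],[0,0,0]],
  [70,[0,0,5],[0,0,0]],
  [70,[0,0,20],[0,0,0]],
  [70,[0,0,40],[0,0,0]],
  [70,[0,0,40],[0,0,0]],
  [70,[-20,-20,30],[0,0,0]],
  [70,[-30,-50,10],[0,0,0]],
])

```text
clock: 24.62
ee_pos: [0.42, 0.1884, 0.2757]
tcp_rot: [179.9, -0.3, 54.2]
contact_force: [1.2, -1.5, -0.1]
finger_gap: 0.07
gripper_force: 0.0
```

jog_arm([
  [70,[-20,-50,0],[0,0,0]],
  [70,[0,-20,0],[0,0,0]],
  [70,[0,0,0],[0,0,0]],
  [70,[0,0,0],[0,0,0]],
])

```text
clock: 25.12
ee_pos: [0.3991, 0.1181, 0.274]
tcp_rot: [180.0, -0.0, 54.1]
contact_force: [0.1, 0.4, -0.2]
finger_gap: 0.0698
gripper_force: 0.0
```

```bash
python3 - <<'E'
from fit import *
print(manip.observe()["ee_pos"],manip.observe()["clock"])
c,T,K=view("scene"); m=cut(c,T,K,"vase",[.4684,.2548,.08])
if m is not None:
    r=fit([(T,K,m)],[.4684,.2548,np.radians(231)],.018);print(r.fun,r.x)
cv2.imwrite("pics/end.png",cv2.resize(c["color"][80:320,80:420],None,fx=2.2,fy=2.2))
E
```

```text
[0.3990879  0.11813713 0.27400589] 25.125
```

View pics/end.png

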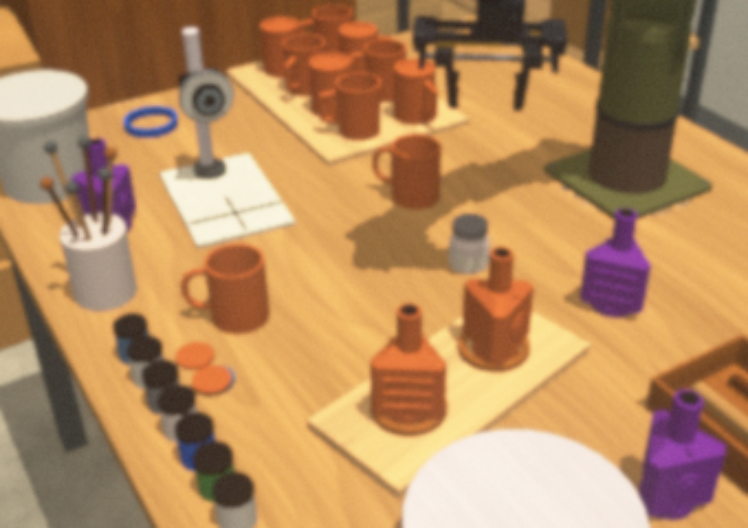

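The picture shows the vase upright in its collar at (497,330), and everything else where it was.

```bash
python3 -c "
from rig import manip
print(manip.hand_in())"
```

```text
the job is handed in; nothing more can be done
None
```

I held the vase's seal, ribbed and plain sides in turn in front of the camera for over a second each, set it upright in the empty collar, let go and handed the job in at about 25 s; the hand-in returned no verdict.

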